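Hang a screwdriver holder on its twin-pin stand

TASK

Take the yellow and black screwdriver holder by its upright tab and hang it on the bench stand, with the stand's two upright pins through the two holes of its flange, then press it down until the spring roller snaps over the flange's rear edge and it sits fully home on the blue crossbar; let go of it. The crossbar may be clamped off-centre, so feel for the pins, and be gentle: never force the holder against the stand. Leave the other things on the bench where they are.

Things in the scene. Friction and masses are not known exactly. Their poses are not given: they have to be found in the camera images.
- holder: Loose screwdriver holder, about 0.3 kg, standing on the bench. Origin on its underside plane, below the midpoint of its two flange holes; z up, y along its 130 mm width, -x its front. Black tool block x -64 to -18 mm, z 0 to 22; yellow web x -22 to -18, up to z 76. Its centre of mass is about 26 mm in front of the tab: grip it firmly (about 45 N).
- flange (a point): Midpoint between the two holes, on the underside of the holder's flange: holder (0, 0, 70) mm, same axes. The flat yellow flange is 6 mm thick (z 70 to 76), x -22 to +18 mm, 130 wide; two through holes of 11 mm diameter at x 0, y +45 and -45.
- tab (a point): Where to hold the holder: middle of its yellow upright tab, holder (0, 0, 119) mm, same axes. The tab is 12 mm thick (x -6 to +6), 56 wide (y -28 to +28), z 76 to 138 mm; held here, fingertips up to 25 mm lower clear the roller. Pinch it across its thickness (along holder x).
- stand: Fixed stand. Origin at bench level below the pin line, mid-stand; z up, y along the crossbar, -x its front. Base plate 130x150x10 mm (x -50 to +80); post and slotted head behind the blue crossbar (x -15 to +16, 130 long in y, z 65 to 115). Hung home, the holder's origin is at stand x 0, z 45 mm, axes parallel, its flange flat on the crossbar, its web 3 mm in front of it.
- slot_middle (a point): Stand (0, 0, 115) mm: crossbar top, middle of the slot. The clamped crossbar, with its 2 pins and catch, is centred anywhere within 24 mm left or right (stand y) of here; no reading tells where. Pins: x 0, 45 mm either side of the crossbar's middle, 9 mm diameter, tips z 141, top 4 mm tapering to 6 mm. Its mount is sprung: it gives down from 6 N on, 1 mm per 2.5 N, at most 10 mm. Keep force on it below 25 N.
- catch_height (a point): Stand (21.5, 0, 125) mm: axis height of the white spring roller (12 mm diameter, 30 long, along y) behind the crossbar's middle; it shifts with the crossbar. It overhangs the flange's path by 2.5 mm. The flange, going down, meets it 15 mm above home, needs some 5 to 12 N of push to pass, and is pulled down and held from 4 mm above home.
- screwdriver: Bystander to be left alone: screwdriver with a black and yellow handle, 168 mm long; origin under its middle.
- flat_file: Bystander to be left alone: file with a wooden handle, 253 mm long; origin under its middle.
- cast_foot: Bystander to be left alone: grey cast machine foot, 38x45x50 mm; origin under its middle.
- marker_pen: Bystander to be left alone: black and blue marker pen, 133 mm long, lying down; origin under its middle.

How it is judged (in metres and radians):
On the way:
1. the holder is lifted clear of the bench (height (world z) of holder above 0.06 m), for 0.1 s.
At the end, for the whole second after the job is handed in: The holder hangs fully home on the crossbar: its origin 45 mm above the stand's origin within 2.5 mm, within 4 mm of the pin line in stand x and 29 mm of the stand's middle in y, upright within 0.05 rad and parallel to the stand within 0.06 rad; let go and at rest (z of holder in the frame of stand between 0.0425 and 0.0475 m and x of holder in the frame of stand between -0.004 and 0.004 m and y of holder in the frame of stand between -0.029 and 0.029 m and angle between holder's own z axis and vertical below 0.05 rad and angle between the x axis of holder and the x axis of stand, either way round below 0.06 rad and linear speed of holder below 0.01 m/s and contact force between the fingers and holder below 0.1 N); the robot touches nothing.
It fails at once if the holder is forced against the stand (more than 25 N) (contact force between holder and stand above 25 N).
It fails at once if a bystander is moved more than 30 mm (distance of any of screwdriver, flat_file, cast_foot, marker_pen from where it was at the start of the episode above 0.03 m).
It also fails if it takes over 72 s, if anything falls off the work surface, if the arm or the gripper's body presses on something with over 40 N, if the wrist force passes 120 N, or if a joint passes its speed limit or range.

ROBOT

A 6-joint arm with a two-finger parallel gripper is mounted at the origin on a cart in front of the work surface, level with it; the furniture and walls round the work are solid. World frame = base frame: x ahead of the robot, y to its left, z up, the work surface at z = 0. Lengths are in mm, angles in rad, forces in N, time in s.
With the tool pointing down it reaches from about 275 to 825 mm from the base axis. Payload 4.9 kg.
Tool frame: the origin (TCP) lies at the very end of the fingers, on their centre line; the grasp point (between the pads) lies 19 mm behind it; z points along the fingers, y is the direction in which the jaws open and shut (so a half turn about z gives the same grasp; the last joint's range is limited). The gripper opens to 85 mm and grips with 20 to 120 N. Pads are 22 mm wide; open, the fingers measure 114 mm over their backs; the gripper's body (76 mm by 85 mm) begins 54 mm behind the grasp point. The pads swing forward as they close: fully open they stand 13 mm farther back than shut.
Start: joints at [1.203, 0.326, -0.193, 1.052, 0, 1.437], TCP at [127.415, 535.055, 231.281] pointing down, gripper open.
Joint ranges: [-2.65, 2.65], [-0.97, 1.79], [-1.3, 1.35], [-1.93, 2.1], [-1.47, 1.37], [-3.14, 3.14]. Speed limits (rad/s): [2.57, 2.57, 3.14, 3.14, 3.14, 3.14].

INTERFACE

Orientations are given as [roll, pitch, yaw] about the fixed x, y, z axes, in that order (R = Rz(yaw) Ry(pitch) Rx(roll)).
In Python, from bench import bot, solve_ik, imaging gives the robot as it stands. Calls block until the motion is done:
- bot.move_ptp(position, orientation): joint-space move of the TCP to a pose.
- bot.movel(position, rot=None, max_speed=150, threshold=None): straight line of the TCP; rot=None keeps the orientation; max_speed is the mean speed in mm/s. With threshold (N) it stops when the force on the tool has changed by that much, and returns True; else False.
- bot.move_j(angles): joint-space move.
- bot.grip(opening, effort=None): opening from 0.0 (shut) to 1.0 (fully open); effort is the grip in N (None keeps the last); returns when the fingers have stopped.
- bot.dwell(seconds).
- solve_ik(position, orientation): joint angles nearest the present ones, or None.
- bot.get_state(): the state.
- imaging.capture(name): name is "side" or "top"; returns the picture (420x560x3 uint8, blue, green, red); there is no depth.
- imaging.camera_model(name): a dict with "K" (3x3 intrinsics, pixels), "position" and "rotation" of the camera in the world. Camera axes: x right, y up, looking along -z (the intrinsics and any distortion apply to the point x, -y, -z); pixel columns grow to the right and rows downward; lengths in mm; the calibration is good to about 2 mm. A picture is of the moment at which its call begins. camera_model takes no time and is no camera call.
A pose or a line that the arm cannot do raises bot.IKError and nothing moves.
- bot.sign_off(): hands the job in, once; it reports no verdict.
The state is a dict: "t": time; "qpos": joint angles; "joint_velocities": joint speeds; "effort": joint torques, N m; "tcp_pos": TCP position; "orientation": TCP orientation; "contact_force": force on the tool from outside, world axes, zero at the start; "wrist_torque": the same for the moment, N m; "opening": opening from 0.0 (shut) to 1.0 (fully open).
Only numpy, scipy, OpenCV 4.12 (cv2) and the standard library are available. Lean on these libraries where they do the work, as an engineer would, in place of code of your own. Each camera call takes 0.05 s, during which the arm holds its last target. There are 200 camera calls.

## Working session

There is one attempt and no reset: what is moved stays moved. The work goes in short steps, each a Python script; the robot and the scene stay as the last script left them, time stands still between calls to the robot, and variables do not carry over. Pictures are saved under pics/ and viewed, about 8 in all and at most 12, crops included, and the job is handed in when it is done.

```bash
ls; mkdir -p pics
python3 - <<'E'
from bench import bot,imaging
import cv2
for n in("top","side"):
    cv2.imwrite(f"pics/{n}0.png",imaging.capture(n)); m=imaging.camera_model(n); print(n,m)
print(bot.get_state())
E
```

```text
pics
top {'K': array([[437.56842091,   0.        , 274.88407468],
       [  0.        , 437.56842091, 207.07864011],
       [  0.        ,   0.        ,   1.        ]]), 'position': array([ 435.43803779,   21.10347516, 1004.53720434]), 'rotation': array([ 0.07823879, -0.01785782, -1.58587552])}
side {'K': array([[496.48492567,   0.        , 278.05669708],
       [  0.        , 496.48492567, 206.92651326],
       [  0.        ,   0.        ,   1.        ]]), 'position': array([ 567.15069485, 1031.08276145,  685.63487412]), 'rotation': array([ 1.03870691, -0.0055589 ,  3.09277542])}
{'t': 0.1, 'qpos': array([ 1.20278697e+00,  3.26896776e-01, -1.93456527e-01,  1.05200443e+00,
        1.51467531e-05,  1.43658844e+00]), 'joint_velocities': array([ 0.00178403, -0.00129655,  0.00230804,  0.00110959,  0.00088653,
       -0.00042993]), 'effort': array([ 9.45255379e-04, -4.44240546e+01,  2.63037962e+01,  7.90226972e-03,
       -1.19626375e-04, -5.79768084e-06]), 'tcp_pos': array([127.22631531, 534.55962216, 230.57581306]), 'orientation': array([-3.14004731e+00, -2.23935647e-04,  2.90779100e+00]), 'contact_force': array([0.09534791, 0.21208447, 0.18182812]), 'wrist_torque': array([ 0.05076192,  0.0092785 , -0.00813962]), 'opening': 1.0029674158985156}
```

View pics/top0.png

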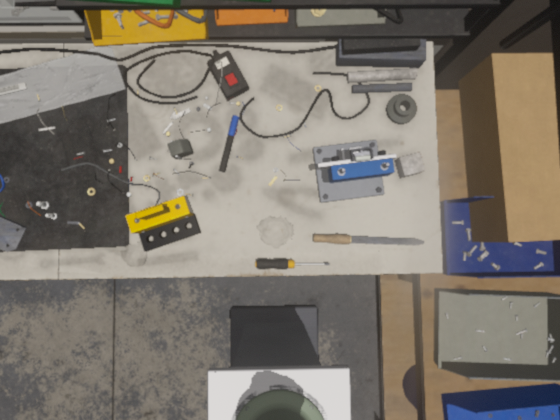

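View pics/side0.png

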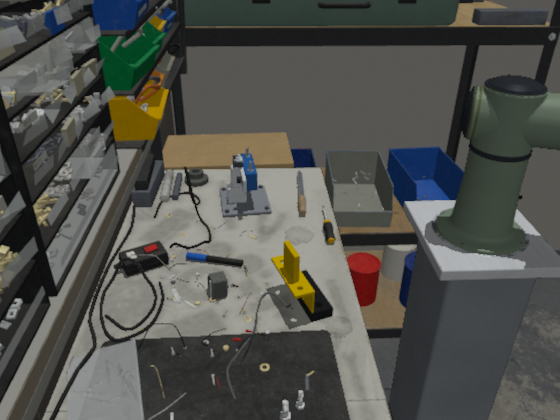

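Run:
```python
import cv2,numpy as np
t=cv2.imread("pics/top0.png");s=cv2.imread("pics/side0.png")
def c(i,x,y,w,h):return cv2.resize(i[y:y+h,x:x+w],(400,300),interpolation=cv2.INTER_CUBIC)
cv2.imwrite("pics/crops.png",np.vstack([np.hstack([c(t,114,185,100,75),c(t,306,130,120,90)]),np.hstack([c(s,250,230,120,90),c(s,200,145,100,75)])]))
```

```text
(no output)
```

View pics/crops.png

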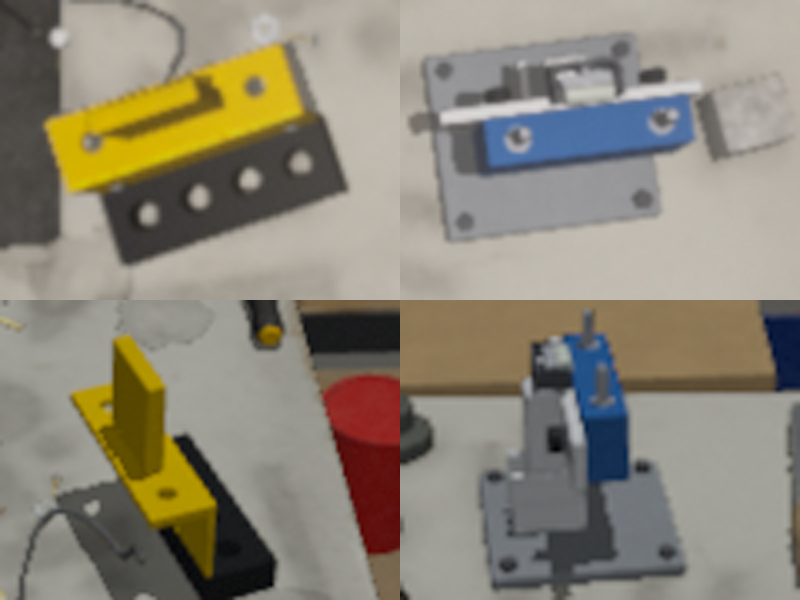

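```bash
cat > h.py <<'E'
import numpy as np,cv2
from scipy.spatial.transform import Rotation as R
from bench import bot,solve_ik,imaging
def ray(n,px):
    m=imaging.camera_model(n);p=cv2.undistortPoints(np.array([[px]],float),m["K"],m.get("dist")).ravel()
    return m["position"],R.from_euler("xyz",m["rotation"]).apply([p[0],-p[1],-1])
def onz(n,px,z):
    o,d=ray(n,px);return o+d*(z-o[2])/d[2]
def tri(a,b):
    (o1,d1),(o2,d2)=ray("top",a),ray("side",b)
    A=np.stack([d1,-d2],1);s=np.linalg.lstsq(A,o2-o1,rcond=None)[0]
    p,q=o1+s[0]*d1,o2+s[1]*d2;return (p+q)/2,np.linalg.norm(p-q)
E
python3 - <<'E'
from h import *
np.set_printoptions(precision=1,suppress=True)
def u(x,y,ox,oy,k,dx=0,dy=0):return [(x-dx+.5)/k-.5+ox,(y-dy+.5)/k-.5+oy]
k=10/3
def show(n,a,b):print(n,a,b,"mid",(a+b)/2,"len",np.linalg.norm((b-a)[:2]),"yaw",np.arctan2(*(-(b-a)[[0,1]]*[-1,1])))
hl=u(92,142,114,185,4);hr=u(254,87,114,185,4)
sl=u(167,493,250,230,k,0,300);sr=u(105,405,250,230,k,0,300)
show("hole top",onz("top",hl,76),onz("top",hr,76))
show("hole side",onz("side",sl,76),onz("side",sr,76))
print(tri(hl,sl),tri(hr,sr))
pl,pr=u(523,130,306,130,k,400),u(669,113,306,130,k,400)
ql,qr=u(603,363,200,145,4,400,300),u(588,311,200,145,4,400,300)
show("tip top",onz("top",pl,141),onz("top",pr,141))
show("tip side",onz("side",ql,141),onz("side",qr,141))
print(tri(pl,ql),tri(pr,qr))
t=cv2.imread("pics/top0.png");hsv=cv2.cvtColor(t,cv2.COLOR_BGR2HSV)
for nm,lo,hi,box,z in(("blue",(100,120,120),(120,255,255),(320,140,410,190),115),("yellow",(20,120,110),(35,255,255),(114,185,214,260),76)):
    m=cv2.inRange(hsv,lo,hi);k0=np.zeros_like(m);x0,y0,x1,y1=box;k0[y0:y1,x0:x1]=m[y0:y1,x0:x1]
    c=max(cv2.findContours(k0,0,1)[0],key=cv2.contourArea)
    w=np.array([onz("top",p,z)[:2] for p in c[:,0]],np.float32);print(nm,cv2.minAreaRect(w))
bp=[u(x,y,306,130,k,400) for x,y in((445,70),(620,48),(643,200),(464,222))]
w=np.array([onz("top",p,10)[:2] for p in bp]);print("bolts",w,w.mean(0))
bs=[u(x,y,200,145,4,400,300) for x,y in((495,477),(642,466),(668,552),(508,565))]
w=np.array([onz("side",p,10)[:2] for p in bs]);print("bolts side",w,w.mean(0))
E
```

```text
hole top [484.3 295.9  76. ] [512.3 210.7  76. ] mid [498.3 253.3  76. ] len 89.61118735561932 yaw 0.31746863206740783
hole side [486.8 299.8  76. ] [517.6 215.2  76. ] mid [502.2 257.5  76. ] len 90.05906243481841 yaw 0.3485724275314288
(array([485.5, 296.6,  73.2]), np.float64(1.9633663336355847)) (array([515. , 211.2,  72.7]), np.float64(4.7445041637547165))
tip top [ 578.1 -131.8  141. ] [ 587.4 -220.1  141. ] mid [ 582.7 -176.   141. ] len 88.82179745230042 yaw 0.10442954428964452
tip side [ 578.6 -131.1  141. ] [ 588.7 -214.2  141. ] mid [ 583.6 -172.7  141. ] len 83.72702146407757 yaw 0.12084752277681717
(array([ 578.4, -131.9,  140.6]), np.float64(0.40049383198443733)) (array([ 588.4, -221. ,  137.9]), np.float64(0.8731279515210794))
blue ((580.6515502929688, -176.1651611328125), (28.313432693481445, 126.08319854736328), 6.4823431968688965)
yellow ((495.2469482421875, 252.14053344726562), (44.27668380737305, 132.47947692871094), 17.47640609741211)
bolts [[ 642.4 -102. ]
 [ 656.5 -224.1]
 [ 550.  -236.6]
 [ 536.4 -112.6]] [ 596.3 -168.8]
bolts side [[ 658.5 -222.6]
 [ 553.3 -235.3]
 [ 538.1 -112.5]
 [ 644.3  -99.8]] [ 598.6 -167.6]
```

Run:
```python
from h import *
yaw=0.318+np.pi/2
print(solve_ik([499,253.7,100],[np.pi,0,yaw]),solve_ik([583,-176,200],[np.pi,0,.112+np.pi/2]))
bot.move_ptp([499,253.7,200],[np.pi,0,yaw])
bot.movel([499,253.7,100],max_speed=100,threshold=6)
print(bot.get_state()["tcp_pos"],bot.get_state()["t"])
bot.grip(0.0,45)
s=bot.get_state();print(s["opening"],s["contact_force"],s["tcp_pos"])
bot.movel([499,253.7,300],max_speed=100)
s=bot.get_state();print(s["opening"],s["contact_force"],s["tcp_pos"],s["orientation"],s["t"])
a,b=imaging.capture("top"),imaging.capture("side")
cv2.imwrite("pics/lift.png",np.vstack([cv2.resize(a[140:260,80:280],(800,480))[:300],cv2.resize(b[120:270,200:400],(800,600))[:300]]) if 0 else np.hstack([cv2.resize(a[130:280,90:240],(400,400)),cv2.resize(b[100:300,180:380],(400,400))]))
```

```text
[ 0.3384987   0.464484   -0.34702447  0.75928785  0.          1.59129503] [-0.41433952  0.45595947 -0.07832982  1.03650704  0.          1.0444568 ]
[499.49773706 253.90688291 100.62324078] 2.9583
0.13334491866868495 [ 0.18859718 -0.52058372  2.2341993 ] [499.21314781 253.77813226 100.21903776]
0.13583427365735884 [ 0.4244916   0.59305115 -1.81261406] [498.73914264 253.61862576 299.4496578 ] [-3.14055888e+00 -4.10862921e-09  1.88879545e+00] 5.7667
```

View pics/lift.png

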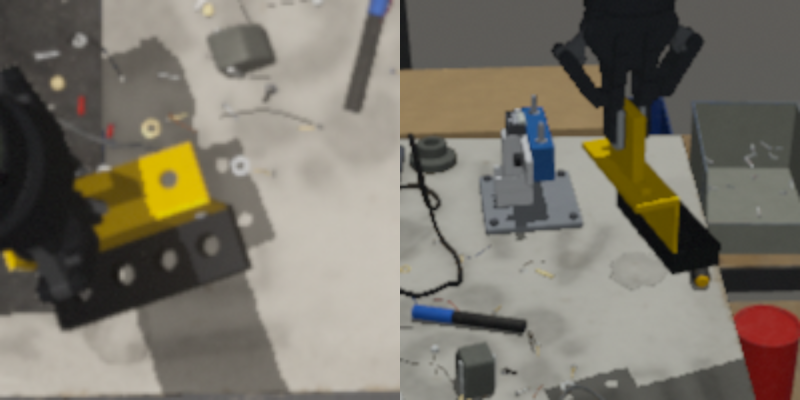

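Run:
```python
from h import *
rot=[np.pi,0,.112+np.pi/2]
bot.movel([583.2,-176,290],rot,max_speed=150)
bot.movel([583.2,-176,192],max_speed=80)
bot.dwell(.3)
s=bot.get_state();print(s["opening"],s["contact_force"],s["tcp_pos"],s["orientation"],s["t"])
a,b=imaging.capture("top"),imaging.capture("side")
cv2.imwrite("pics/t2.png",a);cv2.imwrite("pics/s2.png",b)
cv2.imwrite("pics/hov.png",np.hstack([cv2.resize(a[110:210,310:410],(400,400),interpolation=2),cv2.resize(b[110:210,200:300],(400,400),interpolation=2)]))
```

```text
0.13509304458928034 [-0.7967404  -0.26487937 -2.73901362] [ 583.33989419 -176.07073304  192.27058255] [3.14117602e+00 2.54272495e-04 1.68276385e+00] 10.6083
```

View pics/hov.png

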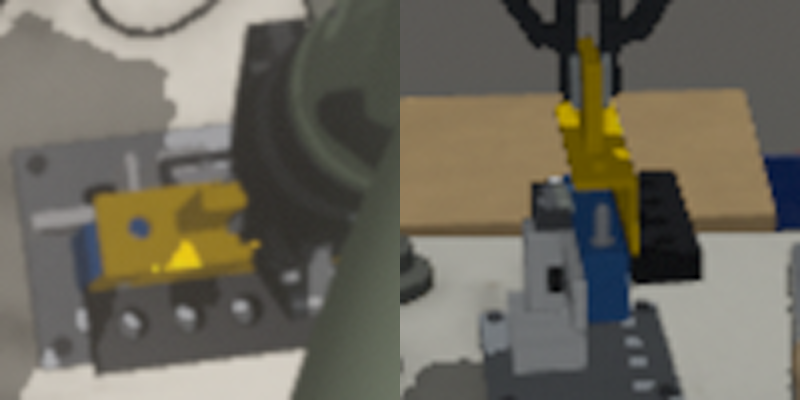

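Run:
```python
from h import *
np.set_printoptions(precision=1,suppress=True)
a=cv2.imread("pics/t2.png");h=cv2.cvtColor(a,cv2.COLOR_BGR2HSV)
c=a[154:182,332:362];hh=cv2.inRange(h,(18,90,60),(40,255,255))[158:175,336:354]
print(hh//255)
p=onz("top",[344.6,166.4],168.3)
e=np.array([583.3,-176.1])+45*np.array([-np.sin(.112),np.cos(.112)])
print("hole",p,"nominal in tool",e)
```

```text
[[1 1 1 1 1 1 1 1 1 1 1 1 1 1 1 1 1 1]
 [1 1 1 1 1 1 1 1 1 1 1 1 1 1 1 1 1 1]
 [1 1 1 1 1 1 1 1 1 1 1 1 1 1 1 1 1 1]
 [1 1 1 1 1 1 1 1 1 1 1 1 1 1 1 1 1 1]
 [1 1 1 1 1 1 1 1 1 1 1 1 1 1 1 1 1 1]
 [1 1 1 1 1 1 1 1 1 1 1 1 1 1 1 1 1 1]
 [1 1 1 1 1 1 1 1 0 0 1 1 1 1 1 1 1 1]
 [1 1 1 1 1 1 0 0 0 0 0 1 1 1 1 1 1 1]
 [1 1 1 1 1 1 0 0 0 0 0 1 1 1 1 1 1 1]
 [1 1 1 1 1 1 0 0 0 0 0 0 1 1 1 1 1 1]
 [1 1 1 1 1 1 1 0 0 0 0 1 1 1 1 1 1 1]
 [1 1 1 1 1 1 1 1 0 0 1 1 1 1 1 1 1 1]
 [1 1 1 1 1 1 1 1 1 1 1 1 1 1 1 1 1 1]
 [1 1 1 1 1 1 1 1 1 1 1 1 1 1 1 1 1 1]
 [1 1 1 1 1 1 1 1 1 1 1 1 1 1 1 1 1 1]
 [1 1 1 1 1 1 1 1 1 1 1 1 1 1 1 1 1 1]
 [1 1 1 1 1 1 1 1 1 1 1 1 1 1 1 1 1 1]]
hole [ 578.  -131.1  168.3] nominal in tool [ 578.3 -131.4]
```

```bash
cat >> h.py <<'E'
def st(t=""):
    s=bot.get_state();print(t,np.round(s["tcp_pos"],1),"F",np.round(s["contact_force"],1),"M",np.round(s["wrist_torque"],2),round(s["t"],1),flush=True);return s
E
python3 - <<'E'
from h import *
p=[583.1,-176.3]
bot.movel(p+[176],max_speed=40);bot.dwell(.2);st("free")
print(bot.movel(p+[163.5],max_speed=12,threshold=3));st("down")
E
```

```text
free [ 583.3 -176.4  176.3] F [ 0.7 -0.2 -2.7] M [ 0.01 -0.02 -0.03] 11.5
False
down [ 583.  -176.4  163.5] F [-0.7 -1.5 -2.9] M [-0.31  0.06  0.06] 12.7
```

Run:
```python
from h import *
p=[583.0,-176.5]
for z in(160,156,152,148.5):
    r=bot.movel(p+[z],max_speed=12,threshold=13);st(str((z,r)))
    if r:break
```

```text
(160, False) [ 582.8 -176.5  160.2] F [-1.4  0.1  1.2] M [-0.22  0.51  0.06] 13.1
(156, False) [ 581.  -176.7  154.9] F [-5.2 -2.  -0.9] M [-0.49  1.21  0.02] 13.6
(152, False) [ 580.9 -176.7  150.5] F [-4.2 -2.4 -3. ] M [-0.54  1.15  0.08] 14.1
(148.5, False) [ 580.9 -176.6  146.7] F [-5.  -3.9 -6.8] M [-0.64  1.06 -0.04] 14.5
```

Run:
```python
from h import *
p=[581.5,-176.6]
for z in(147,145.5,144):
    r=bot.movel(p+[z],max_speed=12,threshold=9);s=st(str((z,r)))
    if r or s["contact_force"][2]>5:break
a,b=imaging.capture("top"),imaging.capture("side")
cv2.imwrite("pics/t3.png",a);cv2.imwrite("pics/s3.png",b)
cv2.imwrite("pics/seat.png",np.hstack([cv2.resize(a[110:210,310:410],(400,400),interpolation=2),cv2.resize(b[110:210,200:300],(400,400),interpolation=2)]))
```

```text
(147, False) [ 580.8 -176.5  146.4] F [-3.5 -1.9 -5.1] M [-0.43  0.86 -0.02] 14.8
(145.5, False) [ 581.6 -176.4  145.4] F [-2.4 -1.2 -5.4] M [-0.25  0.68 -0.02] 15.1
(144, True) [ 581.5 -176.4  144.6] F [0.1 0.3 5.6] M [ 0.05 -0.25 -0.01] 15.3
```

View pics/seat.png

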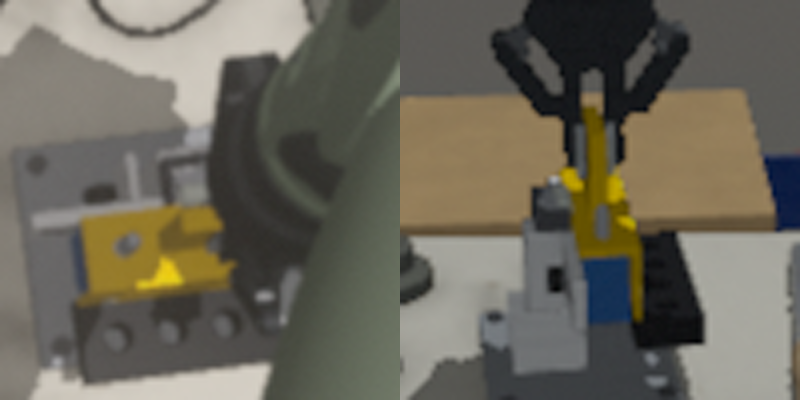

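Run:
```python
from h import *
bot.grip(0.55);st("open")
p=bot.get_state()["tcp_pos"].tolist()[:2]
bot.movel(p+[260],max_speed=80);st("up")
bot.movel([480,100,320],max_speed=150);bot.dwell(.3)
a,b=imaging.capture("top"),imaging.capture("side")
cv2.imwrite("pics/t4.png",a);cv2.imwrite("pics/s4.png",b)
cv2.imwrite("pics/fin.png",np.hstack([cv2.resize(a[110:210,310:430],(400,333),interpolation=2),cv2.resize(b[110:210,190:310],(400,333),interpolation=2)]));st()
```

```text
open [ 578.5 -175.9  141.9] F [0.4 0.3 0.2] M [-0.05  0.04 -0.  ] 15.8
up [ 578.2 -175.8  259.4] F [-0.1 -0.3 -0.1] M [ 0.01 -0.02  0.02] 17.5
 [480.   99.9 320. ] F [0.1 0.3 0.5] M [-0.01 -0.04 -0.02] 20.0
```

View pics/fin.png

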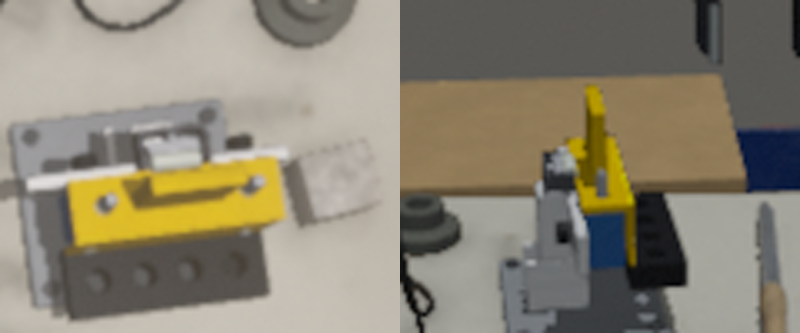

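Run:
```python
from h import *
np.set_printoptions(precision=1,suppress=True)
def u(x,y):return [(x+.5)/(10/3)-.5+310,(y+.5)/(10/3)-.5+110]
a,b=onz("top",u(106,203),121),onz("top",u(253,184),121);print("holes@121",a,b,np.linalg.norm(a-b))
bot.grip(0.0,20)
c=[582.5,-176]
bot.movel(c+[260],[np.pi,0,.112+np.pi/2],max_speed=150);bot.movel(c+[195],max_speed=60);bot.dwell(.2);st("pre")
print(bot.movel(c+[176],max_speed=8,threshold=5));st("touch")
bot.movel(c+[260],max_speed=80)
bot.movel([480,100,320],max_speed=150);bot.dwell(.3)
s=imaging.capture("side");t=imaging.capture("top");cv2.imwrite("pics/s5.png",s);st("end")
for n,i,j in(("side",cv2.imread("pics/s4.png")[110:210,190:290],s[110:210,190:290]),("top",cv2.imread("pics/t4.png")[110:210,310:430],t[110:210,310:430])):print(n,"changed px",(cv2.absdiff(i,j).max(2)>40).sum())
```

```text
holes@121 [ 577.5 -133.   121. ] [ 588.2 -224.   121. ] 91.62976088942129
pre [ 582.7 -176.1  195.4] F [0.5 0.5 0.3] M [-0. -0.  0.] 24.1
True
touch [ 582.7 -176.   182.4] F [-0.2 -0.3  4.7] M [ 0.   0.1 -0.1] 25.6
end [480.   99.9 320. ] F [-0.   0.4  0.5] M [-0. -0.  0.] 29.3
side changed px 63
top changed px 0
```

```bash
python3 -c "
from bench import bot
bot.sign_off()"
```

```text
the job is handed in; nothing more can be done
```

The holder is hanging on the stand and I handed the job in at about 29 s of the 72 s allowed. `sign_off` reports no verdict, so the result rests on my own checks.

**What I did:**
- I found the holder and the pins in the two camera views. The pins were about 5 mm off the stand's middle.
- I gripped the tab at 45 N, lifted the holder and hovered it over the pins. There the visible left hole lined up with the pin to within about 1 mm.
- I lowered it slowly with force limits. Both pins went in on the first try, the roller passed at about 5 N sideways, and I felt the catch pull the flange down.
- I seated it with a force change of about 11 N at the wrist, let go and backed away.

**Last checks:**
- **Height:** a gentle 5 N touch with closed fingers found the tab top at 182.4 mm. Fully home is 183 mm.
- **Pins:** the final pictures show both pins through the flange holes, and the holder parallel to the crossbar.
- **After the touch:** the top view was unchanged and the arm stands clear. The side view differed by 63 pixels around the stand. I did not look into that; I put it down to the gripper being closed rather than open.
- **Disagreements:** early on, the side camera put the holder about 5 mm from where the top camera did. I went with the top view and the two-camera fix, and the grasp bore that out. The final hole spacing measured 91.6 mm against the true 90 mm, which is within pixel error.
- **Bystanders:** I did not measure their positions again. The arm felt no unexpected contact on the way.

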